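# Make the order tray up to four terrines

## Task

This order is for four of the small oblong terrines: one is already on the steel tray, so add more from the wooden board until the tray holds exactly four, each standing flat on the tray's floor inside its rim, not stacked, and leave the spare one standing on the board. They are fragile, so grip them lightly and set them down rather than dropping them, and do not shift or knock over anything else, including the round sauce pots on the tray and the board.

Things in the scene. Friction and masses are not known exactly. Their poses are not given: they have to be found in the camera images.
- tray: low steel tray, fixed to the counter, 290 mm (x) by 310 mm (y) outside, rim 5 mm thick and 14 mm high, floor 4 mm thick (so 10 mm of rim above it); inside 280 by 300 mm; a flat lug on the middle of each y side reaches 175 mm from the centre. It may lie on the left or the right side. Origin at the centre of its underside, z up
- board: flat wooden board, fixed, 290 mm (x) by 340 mm (y), 12 mm thick, on the other side from the tray; origin at the centre of its underside, z up
- terrine1: small oblong lidded terrine, white glazed ceramic, 110 mm long (x, end lugs included), 55 mm wide (y, flat upright sides), 50 mm high to the lid's flat top, plus a central knob 18 mm wide and 12 mm high; about 0.35 kg; origin at the centre of its underside, z up. Fragile: grip across its width, at most about 40 N a pad; starts on the board
- terrine2: small oblong lidded terrine, white glazed ceramic, 110 mm long (x, end lugs included), 55 mm wide (y, flat upright sides), 50 mm high to the lid's flat top, plus a central knob 18 mm wide and 12 mm high; about 0.35 kg; origin at the centre of its underside, z up. Fragile: grip across its width, at most about 40 N a pad; starts on the board
- terrine3: small oblong lidded terrine, white glazed ceramic, 110 mm long (x, end lugs included), 55 mm wide (y, flat upright sides), 50 mm high to the lid's flat top, plus a central knob 18 mm wide and 12 mm high; about 0.35 kg; origin at the centre of its underside, z up. Fragile: grip across its width, at most about 40 N a pad; starts on the board
- terrine4: small oblong lidded terrine, white glazed ceramic, 110 mm long (x, end lugs included), 55 mm wide (y, flat upright sides), 50 mm high to the lid's flat top, plus a central knob 18 mm wide and 12 mm high; about 0.35 kg; origin at the centre of its underside, z up. Fragile: grip across its width, at most about 40 N a pad; starts on the board
- terrine5: small oblong lidded terrine, white glazed ceramic, 110 mm long (x, end lugs included), 55 mm wide (y, flat upright sides), 50 mm high to the lid's flat top, plus a central knob 18 mm wide and 12 mm high; about 0.35 kg; origin at the centre of its underside, z up. Fragile: grip across its width, at most about 40 N a pad; starts on the tray
- pot_tray: round lidded sauce pot of the same white ceramic, 64 mm in diameter, 54 mm high plus a 12 mm knob; origin at the centre of its underside; not to be moved; stands on the tray
- pot_board: round lidded sauce pot of the same white ceramic, 64 mm in diameter, 54 mm high plus a 12 mm knob; origin at the centre of its underside; not to be moved; stands on the board
- squeeze_bottle: white plastic squeeze bottle standing on the board among the terrines, 50 mm in diameter, 185 mm high with its pointed nozzle; origin at the centre of its underside; not to be moved
- loaf_dish: oblong lidded dish like the terrines but 190 mm long (x), 55 mm wide, 62 mm high with its knob; stands on the counter beyond the tray and board; not part of the order; origin at the centre of its underside
- oil_bottle: dark glass oil bottle, 60 mm in diameter, 220 mm high, standing on the counter beyond the tray and board; origin at the centre of its underside
- pepper_mill: dark wooden pepper mill, 56 mm in diameter, 170 mm high, standing at the right side of the counter; origin at the centre of its underside
- spoon: steel serving spoon, 240 mm long, lying at the left side of the counter; not to be moved
There are look-alikes about, which are no part of the job. What is shaped like the terrine2 but blue or purple is not meant.

How it is judged (in metres and radians):
At the end, for the whole second after the job is handed in: Four of the five terrines stand on the tray's floor inside its rim (underside within 5 mm of it, centre within 120 mm in x and 130 mm in y of the tray's centre, tilt under 5 degrees) and the fifth stands likewise on the board (within 150 and 175 mm); all under 20 mm/s ((((x of terrine1 in the frame of board between -0.15 and 0.15 m and y of terrine1 in the frame of board between -0.175 and 0.175 m and z of terrine1 in the frame of board between 0.008 and 0.017 m and angle between terrine1's own z axis and vertical below 0.09 rad and linear speed of terrine1 below 0.02 m/s) and (x of terrine2 in the frame of tray between -0.12 and 0.12 m and y of terrine2 in the frame of tray between -0.13 and 0.13 m and z of terrine2 in the frame of tray between 0 and 0.009 m and angle between terrine2's own z axis and vertical below 0.09 rad and linear speed of terrine2 below 0.02 m/s) and (x of terrine3 in the frame of tray between -0.12 and 0.12 m and y of terrine3 in the frame of tray between -0.13 and 0.13 m and z of terrine3 in the frame of tray between 0 and 0.009 m and angle between terrine3's own z axis and vertical below 0.09 rad and linear speed of terrine3 below 0.02 m/s) and (x of terrine4 in the frame of tray between -0.12 and 0.12 m and y of terrine4 in the frame of tray between -0.13 and 0.13 m and z of terrine4 in the frame of tray between 0 and 0.009 m and angle between terrine4's own z axis and vertical below 0.09 rad and linear speed of terrine4 below 0.02 m/s) and (x of terrine5 in the frame of tray between -0.12 and 0.12 m and y of terrine5 in the frame of tray between -0.13 and 0.13 m and z of terrine5 in the frame of tray between 0 and 0.009 m and angle between terrine5's own z axis and vertical below 0.09 rad and linear speed of terrine5 below 0.02 m/s)) or ((x of terrine1 in the frame of tray between -0.12 and 0.12 m and y of terrine1 in the frame of tray between -0.13 and 0.13 m and z of terrine1 in the frame of tray between 0 and 0.009 m and angle between terrine1's own z axis and vertical below 0.09 rad and linear speed of terrine1 below 0.02 m/s) and (x of terrine2 in the frame of board between -0.15 and 0.15 m and y of terrine2 in the frame of board between -0.175 and 0.175 m and z of terrine2 in the frame of board between 0.008 and 0.017 m and angle between terrine2's own z axis and vertical below 0.09 rad and linear speed of terrine2 below 0.02 m/s) and (x of terrine3 in the frame of tray between -0.12 and 0.12 m and y of terrine3 in the frame of tray between -0.13 and 0.13 m and z of terrine3 in the frame of tray between 0 and 0.009 m and angle between terrine3's own z axis and vertical below 0.09 rad and linear speed of terrine3 below 0.02 m/s) and (x of terrine4 in the frame of tray between -0.12 and 0.12 m and y of terrine4 in the frame of tray between -0.13 and 0.13 m and z of terrine4 in the frame of tray between 0 and 0.009 m and angle between terrine4's own z axis and vertical below 0.09 rad and linear speed of terrine4 below 0.02 m/s) and (x of terrine5 in the frame of tray between -0.12 and 0.12 m and y of terrine5 in the frame of tray between -0.13 and 0.13 m and z of terrine5 in the frame of tray between 0 and 0.009 m and angle between terrine5's own z axis and vertical below 0.09 rad and linear speed of terrine5 below 0.02 m/s)) or ((x of terrine1 in the frame of tray between -0.12 and 0.12 m and y of terrine1 in the frame of tray between -0.13 and 0.13 m and z of terrine1 in the frame of tray between 0 and 0.009 m and angle between terrine1's own z axis and vertical below 0.09 rad and linear speed of terrine1 below 0.02 m/s) and (x of terrine2 in the frame of tray between -0.12 and 0.12 m and y of terrine2 in the frame of tray between -0.13 and 0.13 m and z of terrine2 in the frame of tray between 0 and 0.009 m and angle between terrine2's own z axis and vertical below 0.09 rad and linear speed of terrine2 below 0.02 m/s) and (x of terrine3 in the frame of board between -0.15 and 0.15 m and y of terrine3 in the frame of board between -0.175 and 0.175 m and z of terrine3 in the frame of board between 0.008 and 0.017 m and angle between terrine3's own z axis and vertical below 0.09 rad and linear speed of terrine3 below 0.02 m/s) and (x of terrine4 in the frame of tray between -0.12 and 0.12 m and y of terrine4 in the frame of tray between -0.13 and 0.13 m and z of terrine4 in the frame of tray between 0 and 0.009 m and angle between terrine4's own z axis and vertical below 0.09 rad and linear speed of terrine4 below 0.02 m/s) and (x of terrine5 in the frame of tray between -0.12 and 0.12 m and y of terrine5 in the frame of tray between -0.13 and 0.13 m and z of terrine5 in the frame of tray between 0 and 0.009 m and angle between terrine5's own z axis and vertical below 0.09 rad and linear speed of terrine5 below 0.02 m/s)) or ((x of terrine1 in the frame of tray between -0.12 and 0.12 m and y of terrine1 in the frame of tray between -0.13 and 0.13 m and z of terrine1 in the frame of tray between 0 and 0.009 m and angle between terrine1's own z axis and vertical below 0.09 rad and linear speed of terrine1 below 0.02 m/s) and (x of terrine2 in the frame of tray between -0.12 and 0.12 m and y of terrine2 in the frame of tray between -0.13 and 0.13 m and z of terrine2 in the frame of tray between 0 and 0.009 m and angle between terrine2's own z axis and vertical below 0.09 rad and linear speed of terrine2 below 0.02 m/s) and (x of terrine3 in the frame of tray between -0.12 and 0.12 m and y of terrine3 in the frame of tray between -0.13 and 0.13 m and z of terrine3 in the frame of tray between 0 and 0.009 m and angle between terrine3's own z axis and vertical below 0.09 rad and linear speed of terrine3 below 0.02 m/s) and (x of terrine4 in the frame of board between -0.15 and 0.15 m and y of terrine4 in the frame of board between -0.175 and 0.175 m and z of terrine4 in the frame of board between 0.008 and 0.017 m and angle between terrine4's own z axis and vertical below 0.09 rad and linear speed of terrine4 below 0.02 m/s) and (x of terrine5 in the frame of tray between -0.12 and 0.12 m and y of terrine5 in the frame of tray between -0.13 and 0.13 m and z of terrine5 in the frame of tray between 0 and 0.009 m and angle between terrine5's own z axis and vertical below 0.09 rad and linear speed of terrine5 below 0.02 m/s)) or ((x of terrine1 in the frame of tray between -0.12 and 0.12 m and y of terrine1 in the frame of tray between -0.13 and 0.13 m and z of terrine1 in the frame of tray between 0 and 0.009 m and angle between terrine1's own z axis and vertical below 0.09 rad and linear speed of terrine1 below 0.02 m/s) and (x of terrine2 in the frame of tray between -0.12 and 0.12 m and y of terrine2 in the frame of tray between -0.13 and 0.13 m and z of terrine2 in the frame of tray between 0 and 0.009 m and angle between terrine2's own z axis and vertical below 0.09 rad and linear speed of terrine2 below 0.02 m/s) and (x of terrine3 in the frame of tray between -0.12 and 0.12 m and y of terrine3 in the frame of tray between -0.13 and 0.13 m and z of terrine3 in the frame of tray between 0 and 0.009 m and angle between terrine3's own z axis and vertical below 0.09 rad and linear speed of terrine3 below 0.02 m/s) and (x of terrine4 in the frame of tray between -0.12 and 0.12 m and y of terrine4 in the frame of tray between -0.13 and 0.13 m and z of terrine4 in the frame of tray between 0 and 0.009 m and angle between terrine4's own z axis and vertical below 0.09 rad and linear speed of terrine4 below 0.02 m/s) and (x of terrine5 in the frame of board between -0.15 and 0.15 m and y of terrine5 in the frame of board between -0.175 and 0.175 m and z of terrine5 in the frame of board between 0.008 and 0.017 m and angle between terrine5's own z axis and vertical below 0.09 rad and linear speed of terrine5 below 0.02 m/s)))); the robot touches nothing.
It fails at once if a terrine is squeezed hard (the finger contacts on it add up to over 110 N, about 55 N a pad) (contact force between any of terrine1, terrine2, terrine3, terrine4, terrine5 and the fingers above 110 N).
It fails at once if a terrine is banged or pressed down hard (over 60 N between it and the tray or the board) (contact force between any of terrine1, terrine2, terrine3, terrine4, terrine5 and tray above 60 N or contact force between any of terrine1, terrine2, terrine3, terrine4, terrine5 and board above 60 N).
It fails at once if a terrine is dropped from over about 13 mm (moves faster than 0.5 m/s with no finger on it) ((contact force between terrine1 and the fingers below 0.2 N and linear speed of terrine1 above 0.5 m/s) or (contact force between terrine2 and the fingers below 0.2 N and linear speed of terrine2 above 0.5 m/s) or (contact force between terrine3 and the fingers below 0.2 N and linear speed of terrine3 above 0.5 m/s) or (contact force between terrine4 and the fingers below 0.2 N and linear speed of terrine4 above 0.5 m/s) or (contact force between terrine5 and the fingers below 0.2 N and linear speed of terrine5 above 0.5 m/s)).
It fails at once if a terrine is tipped beyond 40 degrees (angle between any of terrine1, terrine2, terrine3, terrine4, terrine5's own z axis and vertical above 0.7 rad).
It fails at once if another thing is shifted by more than 30 mm or tipped over (30 degrees) (distance of any of pot_tray, pot_board, squeeze_bottle, loaf_dish, oil_bottle, pepper_mill, spoon from where it was at the start of the episode above 0.03 m or angle between any of pot_tray, pot_board, squeeze_bottle, loaf_dish, oil_bottle, pepper_mill's own z axis and vertical above 0.52 rad).
It also fails if it takes over 72 s, if anything falls off the work surface, if the arm or the gripper's body presses on something with over 40 N, if the wrist force passes 120 N, or if a joint passes its speed limit or range.

## Robot

A 6-joint arm with a two-finger parallel gripper is mounted at the origin on the work surface. World frame = base frame: x ahead of the robot, y to its left, z up, the work surface at z = 0. Lengths are in m, angles in degrees, forces in N, time in s.
With the tool pointing down it reaches from about 0.375 to 0.75 m from the base axis. Payload 9 kg.
Tool frame: the origin (TCP) lies where the fingers leave the gripper's body, on its centre line; the fingertips stand 73 mm ahead of it and the grasp point (between the pads) lies 54 mm ahead of it (robot.tip_reach is the distance from the TCP to the fingertips, in m); z points along the fingers, y is the line along which they close (so a half turn about z gives the same grasp; the last joint's range is limited). The gripper opens to 85 mm and grips with 20 to 120 N. Pads are 22 mm wide; open, the fingers measure 114 mm over their backs; the gripper's body (76 mm by 85 mm) begins 54 mm behind the grasp point. The pads swing forward as they close: fully open they stand 13 mm farther back than shut.
Start: joints at [-78.936, 5.964, 5.575, 89.605, 0, 77.527], TCP at [0.24, -0.55, 0.304] pointing down, gripper open.
Joint ranges: [-171.21, 171.21], [-48.23, 106.86], [-62.78, 66.21], [-105.2, 120.99], [-86.42, 89.51], [-180, 180]. Speed limits (degrees/s): [127.2, 127.2, 147.25, 180, 180, 180].

## Interface

Orientations are given as [roll, pitch, yaw] about the fixed x, y, z axes, in that order (R = Rz(yaw) Ry(pitch) Rx(roll)).
In Python, from plant import robot gives the robot as it stands. Calls block until the motion is done:
- robot.move_pose(position, orientation): joint-space move of the TCP to a pose.
- robot.line_to(position, vel=0.15, rotation=None, guard=None): straight line of the TCP; rotation=None keeps the orientation; vel is the mean speed in m/s. With guard (N) it stops when the force on the tool has changed by that much, and returns True; else False.
- robot.goto_joints(angles): joint-space move.
- robot.set_gripper(opening): finger opening in m; the grip force is fixed at half the most; returns when the fingers have stopped.
- robot.pause(seconds).
- robot.ik(position, orientation): joint angles nearest the present ones, or None.
- robot.observe(): the state.
- robot.grab_frame(name): name is "side" or "top" or "wrist"; returns the picture (400x640x3 uint8, blue, green, red); there is no depth.
- robot.get_calibration(name): a dict with "vertical_fov" (degrees; the focal length in pixels is half the picture's height over the tangent of half this angle, whatever the lens; pixels are square), "cx", "cy" (the principal point, pixels), "k1" (the pictures are not rectified: a ray, as slopes to the right and down, at radius r is drawn at 1 + k1 r^2 times it, then the intrinsics apply), "rvec" (rotation vector, rad) and "tvec" (3), from world to camera coordinates, as OpenCV has them. Camera axes: x right, y down, z forward; pixel columns grow to the right and rows downward; lengths in m; the calibration is good to about 2 mm. A picture is of the moment at which its call begins: read the wrist's pose just before it. get_calibration takes no time and is no camera call; for the wrist camera it gives the pose at the moment of the call.
A pose or a line that the arm cannot do raises robot.IKError and nothing moves.
- robot.job_done(): hands the job in; it is judged then, once.
The state is a dict: "time": time; "q": joint angles; "qvel": joint speeds; "joint_torque": joint torques, N m; "tool_pos": TCP position; "tcp_rot": TCP orientation; "ft_force": force on the tool from outside, world axes, zero at the start; "torque": the same for the moment, N m; "gripper_width": finger opening in m; "gripper_force": force on a finger pad.
Only numpy, scipy, OpenCV 4.12 (cv2) and the standard library are available. Lean on these libraries where they do the work, as an engineer would, in place of code of your own. Each camera call takes 0.05 s, during which the arm holds its last target. There are 200 camera calls.

## Working session

There is one attempt and no reset: what is moved stays moved. The work goes in short steps, each a Python script; the robot and the scene stay as the last script left them, time stands still between calls to the robot, and variables do not carry over. Pictures are saved under pics/ and viewed, at most 10 in all, crops included, and the job is handed in when it is done.

```bash
mkdir -p pics; ls
python3 - <<'E'
from plant import robot
import cv2
for n in ("top","side"):
    cv2.imwrite(f"pics/{n}0.png",robot.grab_frame(n)); print(n,robot.get_calibration(n))
s=robot.observe();print(s)
E
```

```text
pics
top {'vertical_fov': 48.401818847313876, 'cx': 320.17108378877754, 'cy': 208.27776907013055, 'k1': -0.12374810795204919, 'rvec': array([ 2.21947317, -2.20376394,  0.05593032]), 'tvec': array([9.86109186e-04, 4.81257378e-01, 1.52126929e+00])}
side {'vertical_fov': 55.208776517943235, 'cx': 321.87115481052996, 'cy': 202.4480952019523, 'k1': -0.0741516653466563, 'rvec': array([ 0.28066983, -2.79975457,  1.17635128]), 'tvec': array([0.49717875, 0.09523233, 1.41774988])}
{'time': 0.1, 'q': array([-7.89355533e+01,  5.99461693e+00,  5.53378073e+00,  8.96046639e+01,
       -2.04685652e-03,  7.75275824e+01]), 'qvel': array([-0.07666284, -0.01259951,  0.07789598, -0.03190699, -0.02262014,
       -0.05292577]), 'joint_torque': array([ 7.47571466e-03, -5.58204532e+01,  5.04723716e+01,  1.28114159e-02,
       -3.37956153e-04,  2.72712157e-05]), 'tool_pos': array([ 0.23957296, -0.54987414,  0.30322773]), 'tcp_rot': array([-1.79935604e+02, -1.21474714e-02,  2.35368587e+01]), 'ft_force': array([ 0.22884899,  0.7565103 , -0.61103756]), 'torque': array([ 0.05600234, -0.05468142,  0.02944636]), 'gripper_force': 0.0, 'gripper_width': 0.08558854920506975}
```

View pics/top0.png

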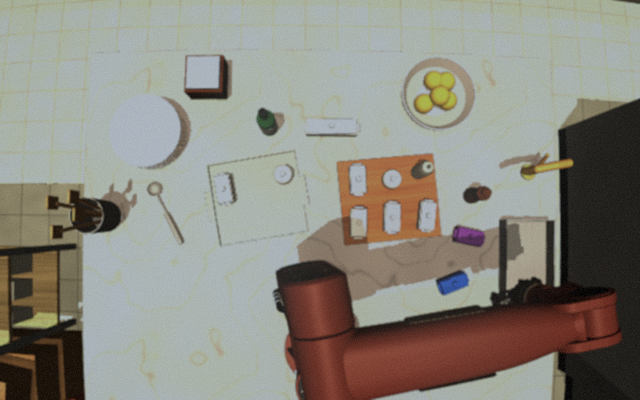

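View pics/side0.png

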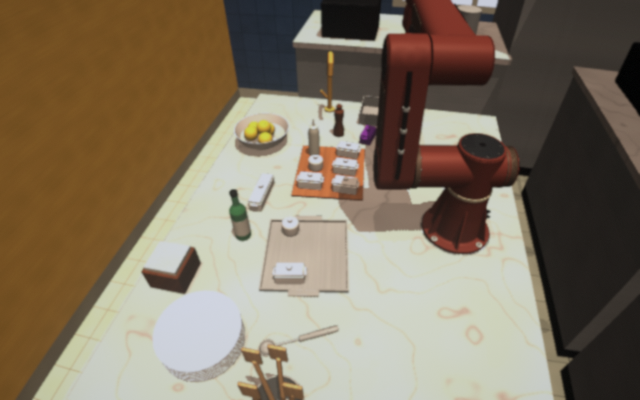

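The top view shows the tray at pixels (208–308, 152–245) with one terrine at (224,188) and a pot at (284,174). The board is at (338–440, 154–244), with white oblongs at (358,179), (358,222), (392,217) and (427,215). What could be mistaken for a terrine: pots (392,178) and (284,174), loaf dish (331,127), purple (468,236), blue (452,283), bottle (424,168). The four oblongs on the board fit the description. I'll check them in a crop.

```bash
cat > h.py <<'E'
import numpy as np, cv2
from plant import robot
def ray(cal,uv):
    f=200/np.tan(np.radians(cal["vertical_fov"]/2)); K=np.array([[f,0,cal["cx"]],[0,f,cal["cy"]],[0,0,1.]])
    p=cv2.undistortPoints(np.array(uv,float).reshape(-1,1,2),K,np.array([cal["k1"],0,0,0,0.]))[:,0]
    R=cv2.Rodrigues(cal["rvec"])[0]; d=np.c_[p,np.ones(len(p))]@R; return -R.T@cal["tvec"],d
def at(cal,uv,z):
    o,d=ray(cal,uv); return (o+d*((z-o[2])/d[:,2])[:,None])[:,:2]
def proj(cal,P):
    f=200/np.tan(np.radians(cal["vertical_fov"]/2)); K=np.array([[f,0,cal["cx"]],[0,f,cal["cy"]],[0,0,1.]])
    return cv2.projectPoints(np.array(P,float),cal["rvec"],cal["tvec"],K,np.array([cal["k1"],0,0,0,0.]))[0][:,0]
E
python3 - <<'E'
import cv2
i=cv2.imread("pics/top0.png")
cv2.imwrite("pics/b.png",cv2.resize(i[140:260,330:450],None,fx=5,fy=5,interpolation=cv2.INTER_CUBIC))
cv2.imwrite("pics/t.png",cv2.resize(i[140:260,200:320],None,fx=5,fy=5,interpolation=cv2.INTER_CUBIC))
E
```

```text
(no output)
```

View pics/b.png

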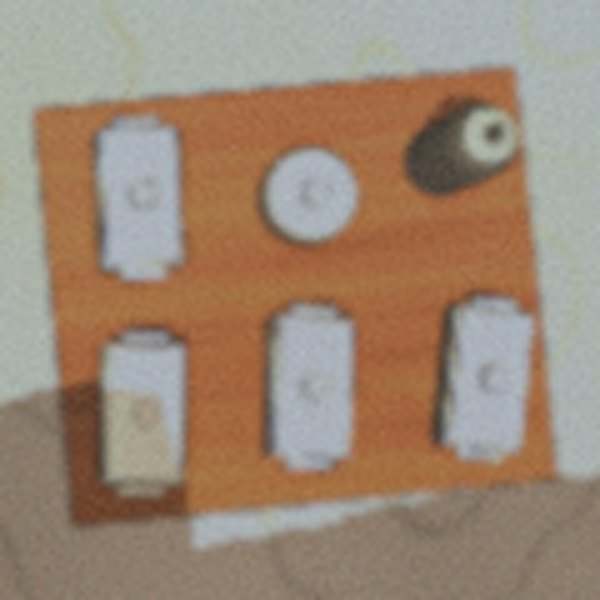

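View pics/t.png

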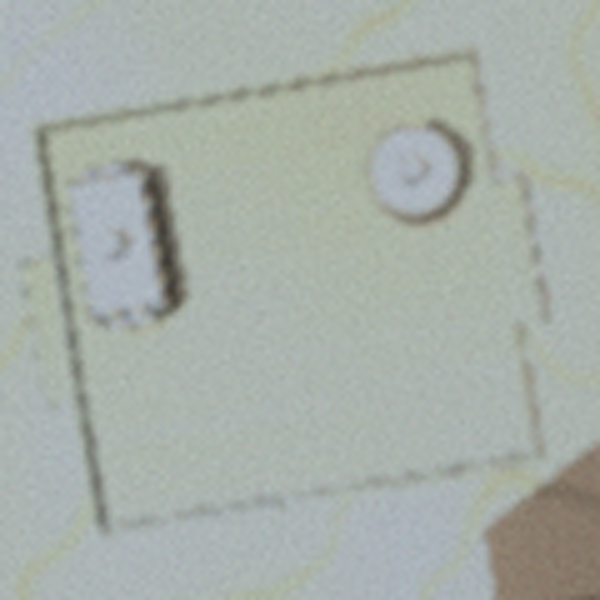

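Crop of the board: four white oblong terrines with knobs at (143,193), (147,412), (313,387) and (491,377), the pot at (311,193), and the bottle with its nozzle at (493,133). Crop of the tray: a terrine at (120,244) and a pot at (415,170), with the whole lower half free. The choice is confirmed.

Run:
```python
from h import *
np.set_printoptions(precision=4,suppress=True)
c=robot.get_calibration("top")
B=lambda l,z:at(c,[(330+(x-2)/5,140+(y-2)/5) for x,y in l],z)
T=lambda l,z:at(c,[(200+(x-2)/5,140+(y-2)/5) for x,y in l],z)
b=B([(37,108),(515,68),(556,480),(73,523)],.012);print("board",b,b.mean(0))
print("ter",B([(142,195),(147,412),(313,387),(491,377)],.064)); 
print("axes",B([(457,305),(447,450),(532,305),(522,450),(272,315),(276,460),(353,315),(350,460),(103,125),(106,268),(178,123),(181,265),(107,345),(106,485),(185,345),(182,485)],.062).reshape(-1,4))
print("pot",B([(311,195)],.068),"bottle",B([(493,133)],.197))
t=T([(40,128),(473,52),(543,455),(104,528)],.014);print("tray",t,t.mean(0))
print("t5",T([(121,245)],.056),T([(70,182),(95,318),(150,170),(170,308)],.054),"pot",T([(415,172)],.058))
```

```text
board [[ 0.644  -0.0525]
 [ 0.6765 -0.387 ]
 [ 0.3893 -0.4149]
 [ 0.3586 -0.0787]] [ 0.5171 -0.2333]
ter [[ 0.5791 -0.12  ]
 [ 0.4347 -0.1238]
 [ 0.452  -0.2348]
 [ 0.4594 -0.3553]]
axes [[ 0.5076 -0.3326  0.4105 -0.3258]
 [ 0.5081 -0.384   0.4106 -0.377 ]
 [ 0.4999 -0.2075  0.4033 -0.2104]
 [ 0.5003 -0.262   0.4035 -0.2602]
 [ 0.626  -0.094   0.5303 -0.0963]
 [ 0.6279 -0.1442  0.5327 -0.1464]
 [ 0.4791 -0.0972  0.3861 -0.097 ]
 [ 0.4794 -0.1492  0.3864 -0.1476]]
pot [[ 0.5799 -0.2327]] bottle [[ 0.606  -0.3225]]
tray [[0.6271 0.3944]
 [0.6813 0.0954]
 [0.4044 0.0449]
 [0.3519 0.3456]] [0.5162 0.2201]
t5 [[0.543  0.3279]] [[0.5854 0.3636]
 [0.4941 0.3451]
 [0.5937 0.3096]
 [0.5012 0.2946]] pot [[0.593  0.1313]]
```

Run:
```python
from h import *
robot.move_pose([.45,-.17,.30],[180,0,0]); s=robot.observe(); print(s['q'],s['time'])
cal=robot.get_calibration("wrist"); im=robot.grab_frame("wrist"); cv2.imwrite("pics/w0.png",im)
for (x,y,a) in [(.579,-.120,1.4),(.4347,-.1238,.4),(.452,-.2348,.3)]:
    r=np.radians(a);R=np.array([[np.cos(r),-np.sin(r)],[np.sin(r),np.cos(r)]])
    p=[[*(R@[u,v]+[x,y]),.062] for u,v in [(.055,.0275),(.055,-.0275),(-.055,-.0275),(-.055,.0275)]]
    cv2.polylines(im,[proj(cal,p).astype(int)],True,(0,0,255),1)
    print(proj(cal,p).round())
cv2.imwrite("pics/w1.png",im)
```

```text
[-3.63890132e+01 -1.49436958e+01 -1.47502484e+01  9.01896120e+01
 -9.07171817e-03  1.43637866e+02] 1.7
[[233. -10.]
 [292. -11.]
 [298. 114.]
 [246. 115.]]
[[251. 147.]
 [301. 147.]
 [303. 237.]
 [258. 237.]]
[[352. 131.]
 [403. 130.]
 [395. 224.]
 [349. 224.]]
```

View pics/w1.png

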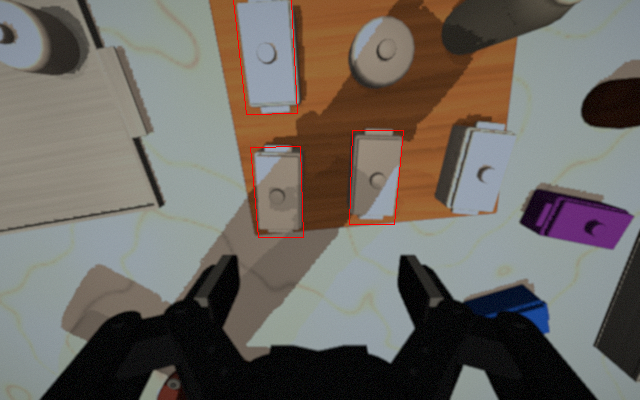

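The wrist view shows the outlines I predicted sitting on the terrines: A at (268,54), C at (278,192) and D at (376,177). Next I pick A, using yaw ±180 so the last joint stays mid-range.

```bash
cat >> h.py <<'E'
T0=np.array([.516,.220]); TY=10.2
def hov(x,y,z,a):
    robot.line_to([x,y,z],vel=.22,rotation=[180,0,a])
def force(): return robot.observe()['gripper_force']
def pick(x,y,a,zb=.012,zup=.20):
    a=a-180
    robot.set_gripper(.085); robot.line_to([x,y,zb+.12],vel=.2)
    robot.line_to([x,y,zb+.080],vel=.06)
    w=.058
    robot.set_gripper(w)
    while force()<20 and w>.045:
        w-=.0007; robot.set_gripper(w); print(round(w,4),round(force(),1),end=' ; ')
    s=robot.observe(); print("width",s['gripper_width'],s['gripper_force'])
def lift(x,y,zup):
    robot.line_to([x,y,.12],vel=.05); s=robot.observe(); print("lifted",s['gripper_width'],s['gripper_force'],s['ft_force'])
    robot.line_to([x,y,zup],vel=.15)
E
python3 - <<'E'
from h import *
x,y,a=.579,-.120,1.4
robot.move_pose([x,y,.25],[180,0,a-180]); print(robot.observe()['q'])
pick(x,y,a); print(robot.observe()['time'])
E
```

```text
[-2.43797807e+01  4.19625779e+00 -1.87911853e+00  8.39206047e+01
 -1.76691839e-03 -2.57418757e+01]
0.0573 0.0 ; 0.0566 0.0 ; 0.0559 0.7 ; 0.0552 8.2 ; 0.0545 25.2 ; width 0.054934614404346924 25.19695222377777
7.5
```

```bash
cat >> h.py <<'E'
def place(u,v,a=TY):
    r=np.radians(TY); x,y=T0+np.array([[np.cos(r),-np.sin(r)],[np.sin(r),np.cos(r)]])@[u,v]
    hov(x,y,.21,a-180)
    robot.line_to([x,y,.100],vel=.15); robot.line_to([x,y,.088],vel=.03)
    g=robot.line_to([x,y,.081],vel=.012,guard=5); s=robot.observe()
    print("touch",g,s['tool_pos'],s['ft_force'],s['gripper_force'])
    for w in (.057,.064,.072): robot.set_gripper(w)
    robot.line_to([x,y,.15],vel=.08); robot.line_to([x,y,.21],vel=.2)
E
python3 - <<'E'
from h import *
lift(.579,-.120,.21); place(.045,0); print(robot.observe()['time'])
E
```

```text
lifted 0.05490452492502963 25.298232436180115 [-1.17626126  0.06863191 -3.19083216]
touch True [0.5604616  0.22804633 0.08428855] [-0.60812378  0.52702615  5.66516229] 26.15596354007721
14.6917
```

Run:
```python
from h import *
robot.line_to([.45,.19,.30],vel=.25,rotation=[180,0,TY-180])
cal=robot.get_calibration("wrist"); im=robot.grab_frame("wrist")
r=np.radians(TY);R=np.array([[np.cos(r),-np.sin(r)],[np.sin(r),np.cos(r)]])
for u,v in [(.045,0),(-.075,.06),(-.075,-.06)]:
    p=[[*(R@[u+i,v+j]+T0),.054] for i,j in [(.055,.0275),(.055,-.0275),(-.055,-.0275),(-.055,.0275)]]
    cv2.polylines(im,[proj(cal,p).astype(int)],True,(0,0,255),1)
p=[[*(R@[i,j]+T0),.004] for i,j in [(.14,.15),(.14,-.15),(-.14,-.15),(-.14,.15)]]
cv2.polylines(im,[proj(cal,p).astype(int)],True,(255,0,0),1)
cv2.imwrite("pics/w2.png",im)
```

```text
(no output)
```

View pics/w2.png

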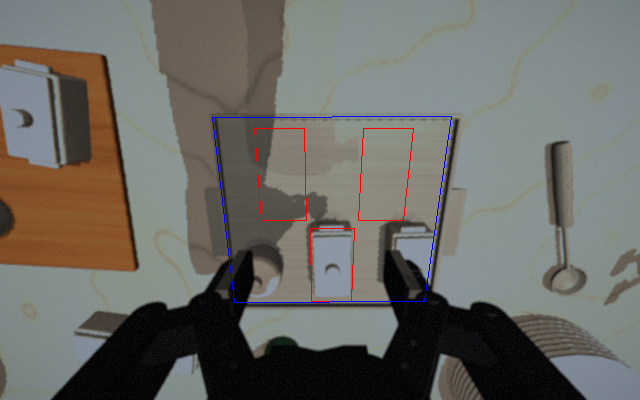

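The tray outline fits to within about 5 px. A stands at (333,265) inside its predicted box, and both remaining slots, (283,174) and (385,174), are free. On to C and D.

Run:
```python
from h import *
for (x,y,a),(u,v) in [((.452,-.2348,.3),(-.076,-.058)),((.4347,-.1238,.4),(-.076,.062))]:
    hov(x,y,.21,a-180); pick(x,y,a); lift(x,y,.21); place(u,v); print(robot.observe()['time'])
robot.move_pose([.24,-.55,.304],[180,0,23.5]) if 0 else robot.line_to([.42,0.0,.30],vel=.25)
cv2.imwrite("pics/top1.png",cv2.resize(robot.grab_frame("top")[140:260,200:450],None,fx=3.2,fy=3.2,interpolation=cv2.INTER_CUBIC))
cv2.imwrite("pics/side1.png",cv2.resize(robot.grab_frame("side")[120:320,200:400],None,fx=3,fy=3,interpolation=cv2.INTER_CUBIC))
print(robot.observe()['time'])
```

```text
0.0573 1.3 ; 0.0566 1.2 ; 0.0559 1.2 ; 0.0552 6.0 ; 0.0545 23.2 ; width 0.055068385883023103 23.235605657100677
lifted 0.054744930402076446 23.207414746284485 [-0.33406404  0.26212261 -1.96648368]
touch True [0.45163925 0.14947846 0.08419171] [ 0.06330558 -0.44612308  5.42886754] 23.967675268650055
28.0833
0.0573 0.0 ; 0.0566 1.0 ; 0.0559 2.0 ; 0.0552 6.6 ; 0.0545 23.6 ; width 0.05476918862827316 23.632005751132965
lifted 0.05491117988857663 23.807556331157684 [ 0.13317298 -0.02039494 -3.58438446]
touch True [0.4304333  0.26759777 0.08418019] [-0.20767254 -0.5811966   5.20337962] 23.85443866252899
39.975
41.3583
```

View pics/side1.png

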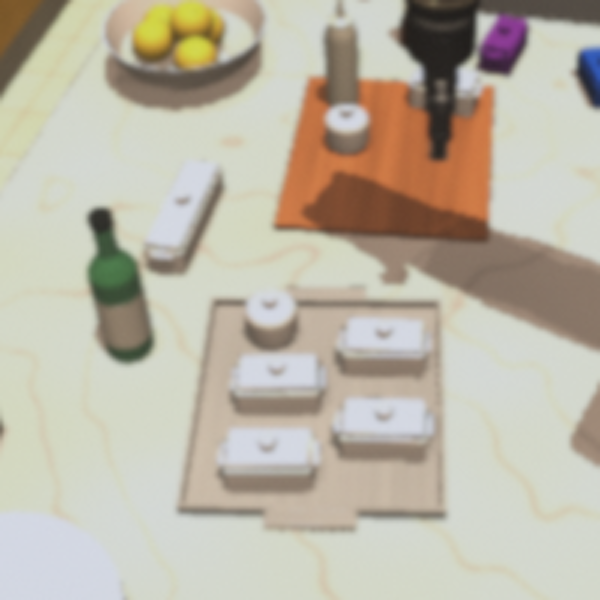

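View pics/top1.png

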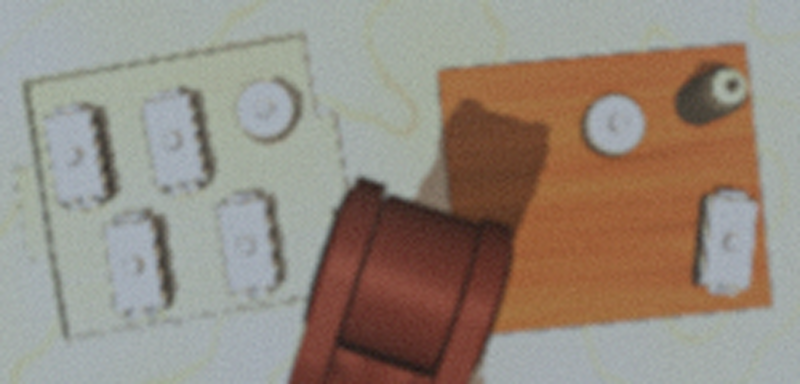

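The side and top views show four terrines flat inside the tray rim: top crop (75,155), (173,138), (138,264) and (247,243). The pots stand where they were, and the spare is on the board at (728,242).

```bash
python3 -c "
from plant import robot
print(robot.job_done())"
```

```text
the job is handed in; nothing more can be done
None
```

The job is handed in: the tray holds four terrines, flat and unstacked, and the spare stands on the board. In the final pictures nothing else had visibly moved; the grip stayed at about 26 N a pad, the clock read about 41 s of 72, and no verdict came back.

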